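# Pack the turntable's tins and amber jars into the pine box

## Task

The cupboard turntable is being cleared: pack the red tin, the blue tin and the two amber jars from it into the open pine box, all four upright with their bases flat on the box floor. It is a snug fit, so plan where each goes, and set each one down gently rather than dropping it in. Leave everything else standing where it is, including the green jar and the funnel on the turntable.

Things in the scene. Friction and masses are not known exactly. Their poses are not given: they have to be found in the camera images.
- turntable: Round wooden lazy-susan, 330 mm across, on a grey plastic bearing base; it can turn but is stiff. Origin at the centre of the base's underside, on the table; the board's top, on which things stand, is 34 mm above it.
- box: Open pine box fixed to the table, outside 196 (x) by 164 (y) by 50 mm high, walls and floor 8 mm thick; inside 180 (x) by 148 (y) mm and 42 mm deep. Origin at the centre of its underside. Room for both tins side by side, lengths along y, and the jars in a row along y beside them.
- box_in (a point): Centre of the box's inner floor, 8 mm above the box's origin; same axes as the box.
- wide_tin: Red rectangular tea tin with a steel lid, 58 (x) by 132 (y) mm, 56 mm tall without its handle, about 0.35 kg. Origin at the centre of its underside; x across its width, y along its length, z up. A dark wooden bar handle stands centred on its lid, 18 (x) by 70 (y) mm and 30 mm high, from 56 to 86 mm above the underside. On the turntable.
- slim_tin: Blue rectangular tin with a steel lid, 40 (x) by 132 (y) mm, 56 mm tall without its handle, about 0.25 kg. Origin at the centre of its underside; x across its width, y along its length, z up. A dark wooden bar handle stands centred on its lid, 18 (x) by 70 (y) mm and 30 mm high, from 56 to 86 mm above the underside. On the turntable.
- jar_a: Squat amber glass jar, 66 mm across and 56 mm tall with sloping shoulders above 46 mm, with a black cap 44 mm across and 30 mm tall above that (top at 86 mm). Origin at the centre of its underside, z up. About 0.28 kg. On the turntable.
- jar_b: Second amber glass jar, the same as jar_a.
- green_jar: Bystander: squat green glass jar with black cap, same shape as the amber jars, on the turntable. Stays there.
- funnel: Bystander: small green plastic funnel standing wide end down on the turntable, 68 mm across, 78 mm tall, origin under its centre. Stays there.
- oil_bottle: Bystander: tall green glass oil bottle, 64 mm across, 195 mm tall, on the table beyond and between turntable and box. Origin under its centre.
- mill: Bystander: dark wooden pepper mill, 52 mm across, 145 mm tall, on the table between turntable and box. Origin under its centre.
- mortar: Bystander: white ceramic mortar, 110 mm across, 70 mm tall, with its pestle leaning in it up to 130 mm, at the back of the table.
- strainer: Bystander: steel tea strainer on a foot, 80 mm across, 45 mm tall, with a handle, at the back of the table.
- mug: Bystander: blue mug, 80 mm across, 95 mm tall, at the back of the table.
Mind the look-alikes: they are no part of the job. Leave any pink look-alike of the jar_a alone. What is shaped like the slim_tin but yellow is not meant.

How it is judged:
At the end, for the whole second after the job is handed in: Both tins and both amber jars are inside the pine box: each base within 6 mm of the box's inner floor height, upright within 0.09 rad, its centre within 85 mm (box x) and 68 mm (box y) of the box's centre, and at rest (under 0.02 m/s) (x of wide_tin in the frame of box_in between -0.085 and 0.085 m and y of wide_tin in the frame of box_in between -0.068 and 0.068 m and z of wide_tin in the frame of box_in between -0.006 and 0.006 m and angle between each of wide_tin, slim_tin, jar_a, jar_b's own z axis and vertical below 0.09 rad and linear speed of each of wide_tin, slim_tin, jar_a, jar_b below 0.02 m/s and x of slim_tin in the frame of box_in between -0.085 and 0.085 m and y of slim_tin in the frame of box_in between -0.068 and 0.068 m and z of slim_tin in the frame of box_in between -0.006 and 0.006 m and x of jar_a in the frame of box_in between -0.085 and 0.085 m and y of jar_a in the frame of box_in between -0.068 and 0.068 m and z of jar_a in the frame of box_in between -0.006 and 0.006 m and x of jar_b in the frame of box_in between -0.085 and 0.085 m and y of jar_b in the frame of box_in between -0.068 and 0.068 m and z of jar_b in the frame of box_in between -0.006 and 0.006 m); the robot touches nothing.
It fails at once if the green jar or the funnel is shifted more than 40 mm or tipped more than 0.3 rad (distance of any of green_jar, funnel from where it was at the start of the episode above 0.04 m or angle between any of green_jar, funnel's own z axis and vertical above 0.3 rad).
It fails at once if the oil bottle, pepper mill, mortar, strainer or mug is shifted more than 30 mm or tipped more than 0.3 rad (distance of any of oil_bottle, mill, mortar, strainer, mug from where it was at the start of the episode above 0.03 m or angle between any of oil_bottle, mill, mortar, strainer, mug's own z axis and vertical above 0.3 rad).
It fails at once if a tin or jar is dropped into the box (moves faster than 0.6 m/s inside it, less than 35 mm above its floor) ((x of wide_tin in the frame of box_in between -0.1 and 0.1 m and y of wide_tin in the frame of box_in between -0.08 and 0.08 m and z of wide_tin in the frame of box_in below 0.035 m and linear speed of wide_tin above 0.6 m/s) or (x of slim_tin in the frame of box_in between -0.1 and 0.1 m and y of slim_tin in the frame of box_in between -0.08 and 0.08 m and z of slim_tin in the frame of box_in below 0.035 m and linear speed of slim_tin above 0.6 m/s) or (x of jar_a in the frame of box_in between -0.1 and 0.1 m and y of jar_a in the frame of box_in between -0.08 and 0.08 m and z of jar_a in the frame of box_in below 0.035 m and linear speed of jar_a above 0.6 m/s) or (x of jar_b in the frame of box_in between -0.1 and 0.1 m and y of jar_b in the frame of box_in between -0.08 and 0.08 m and z of jar_b in the frame of box_in below 0.035 m and linear speed of jar_b above 0.6 m/s)).
It also fails if it takes over 72 s, if anything falls off the work surface, if the arm or the gripper's body presses on something with over 40 N, if the wrist force passes 120 N, or if a joint passes its speed limit or range.

## Robot

A 6-joint arm with a two-finger parallel gripper is mounted at the origin on the work surface. World frame = base frame: x ahead of the robot, y to its left, z up, the work surface at z = 0. Lengths are in m, angles in rad, forces in N, time in s.
With the tool pointing down it reaches from about 0.4 to 0.825 m from the base axis. Payload 7 kg.
Tool frame: the origin (TCP) lies at the very end of the fingers, on their centre line; the grasp point (between the pads) lies 19 mm behind it (r.tcp_to_grasp is the distance from the TCP to the grasp point, in m); z points along the fingers, y is the line along which they close (so a half turn about z gives the same grasp; the last joint's range is limited). The gripper opens to 88 mm and grips with 3 to 60 N. Pads are 19 mm wide; open, the fingers measure 130 mm over their backs; the gripper's body (78 mm by 193 mm) begins 47 mm behind the grasp point.
Start: joints at [0.288, 0.359, 0.012, 0, -1.224, -0.288], TCP at [0.675, -0, 0.227] pointing down, gripper open.
Joint ranges: [-3.07, 3.07], [-1.43, 2.12], [-1.02, 1.25], [-3.03, 1.67], [-3.05, -0], [-3.03, 3.03]. Speed limits (rad/s): [2.39, 2.39, 3.01, 3.14, 3.14, 3.14].

## Interface

Orientations are given as a 3x3 rotation matrix whose columns are the frame's x, y, z axes.
In Python, from bench import r gives the robot as it stands.
- The arm moves only by the tool servo_tool, never from a script. Its argument "motion" is a list of rows, each a list of 6 numbers: the shift along the world's x, y, z in m, then the turn, a rotation vector about the world's x, y, z in rad. In form: [[dx, dy, dz, wx, wy, wz], ...]. A call has 1 to 5 rows; each row is the pose to reach, as a shift and turn from the pose commanded when the call began; what a row does not reach only later rows make up. A row lasts 1/10 s, in which the tool goes at most 50 mm and 8.59 degrees, less where a joint would pass 70% of its speed; a pose out of reach is approached as far as the arm can. A call with a gripper value outside its range is refused whole. "jaw" is the opening in per cent of the stroke, from 0 (shut) to 100 (fully open), set as the call begins (left out, the last holds). The fingers move at their own pace and stop on an object; "newtons" is the grip in N (left out, the last holds). Time passes only in rows, so rows that repeat a pose let the fingers close. It gives the time, the measured TCP pose, the force, the opening and the grip force at its end, in the units of the state.
- r.state(): the state, without advancing time (a new reading comes with each control period).
- r.read_camera(name): name is "scene" or "side" or "wrist"; returns (picture, depth): 480x640x3 uint8, blue, green, red; 480x640 float32, m along the optical axis (not along the pixel's ray), 0 where there is no reading.
- r.calibration(name): a dict with "fx", "fy", "cx", "cy" (pixels), "xyz" and "attitude" of the camera in the world. Camera axes: x right, y up, looking along -z (the intrinsics and any distortion apply to the point x, -y, -z); pixel columns grow to the right and rows downward; lengths in m; the calibration is good to about 2 mm. A picture is of the moment at which its call begins: read the wrist's pose just before it. calibration takes no time and is no camera call; for the wrist camera it gives the pose at the moment of the call.
- r.sign_off(): hands the job in; it is judged then, once.
Trained networks look in the newest picture that a camera, given by its name, has taken for a name from the list of things; names that differ only in an ending like _2 or _b are one class to them, and where a whole thing is asked for, a point or a joint stands for the part that bears it (a point fixed in the world has none). Each returns a list of dicts, best first, with "confidence" (0 to 1); they miss things now and then, are a little off and sometimes report something else, mostly with a low value. They report only what shows in the picture. A call takes as long as a camera call. They do not tell look-alikes from the thing itself.
- r.trace(camera, name): "region" (480x640 bool, what is visible of it).
- r.pinpoint(camera, name): "at" ([x, y, z] in m, in world coordinates, good to about 4 mm: a listed point, or the origin of a listed thing).
The state is a dict: "clock": time; "q": joint angles; "qd": joint speeds; "tau": joint torques, N m; "ee_pos": TCP position; "ee_rot": TCP orientation; "force": force on the tool from outside, world axes, zero at the start; "torque": the same for the moment, N m; "opening": finger opening in m; "grasp_force": force on a finger pad.
Only numpy, scipy, OpenCV 4.12 (cv2) and the standard library are available. Lean on these libraries where they do the work, as an engineer would, in place of code of your own. Each camera call takes 0.05 s, during which the arm holds its last target. There are 200 camera calls.

## Working session

There is one attempt and no reset: what is moved stays moved. The work goes in short steps, Python scripts to look and compute and a tool call to move; the robot and the scene stay as the last step left them, time stands still between calls to the robot, and variables do not carry over. Pictures are saved under pics/ and viewed, at most 10 in all, crops included, and the job is handed in when it is done.

Besides the shell and the picture viewer there is one more tool, called by a JSON object that holds its "api" and its "payload", one argument or row to a line. servo_tool: Moves the arm, as the interface text tells. Its arguments: {"type":"object","properties":{"motion":{"type":"array","items":{"type":"array","items":{"type":"number"}}},"jaw":{"type":"number"},"newtons":{"type":"number"}},"required":["motion"]}

```bash
mkdir -p pics; ls
cat > h.py <<'E'
import numpy as np, cv2
from bench import r
def pts(cam,d,m=None,cal=None):
    c=cal or r.calibration(cam)
    v,u=np.nonzero((d>0) if m is None else (m&(d>0)))
    z=d[v,u]; p=np.c_[(u-c["cx"])/c["fx"]*z,-(v-c["cy"])/c["fy"]*z,-z]
    return p@np.array(c["attitude"]).T+np.array(c["xyz"]),v,u
E
python3 - <<'E'
from h import *
for cam in["scene","side"]:
    im,d=r.read_camera(cam); cv2.imwrite(f"pics/{cam}0.png",im); np.save(cam,d); cv2.imwrite(f"{cam}.png",im)
    print(cam,r.calibration(cam))
    for n in["turntable","box_in","wide_tin","slim_tin","jar_a","green_jar","funnel","oil_bottle","mill"]:
        print(n,[(np.round(k["at"],3).tolist(),round(k["confidence"],2)) for k in r.pinpoint(cam,n)])
print(r.state()["clock"],r.tcp_to_grasp)
E
```

```text
pics
scene {'fx': 575.5085114654938, 'fy': 575.5085114654938, 'cx': 324.6279115258047, 'cy': 241.5582930126906, 'xyz': array([1.59462357, 0.4518984 , 0.83713684]), 'attitude': array([[-0.37765498, -0.52203735,  0.76475729],
       [ 0.92583158, -0.19988512,  0.32075197],
       [-0.01458091,  0.82917003,  0.55880628]])}
turntable []
box_in [([0.508, -0.248, 0.005], 0.74)]
wide_tin [([0.469, 0.296, 0.034], 0.97)]
slim_tin [([0.186, 0.363, 0.005], 0.96), ([0.554, 0.271, 0.035], 0.79), ([0.637, 0.293, 0.034], 0.43), ([0.447, -0.029, -0.005], 0.4)]
jar_a [([0.832, 0.18, 0.0], 0.93), ([0.477, 0.17, 0.032], 0.75), ([0.599, 0.2, 0.034], 0.7)]
green_jar [([0.638, 0.292, 0.032], 0.72), ([0.478, 0.168, 0.031], 0.34), ([0.636, -0.022, -0.001], 0.17)]
funnel [([0.554, 0.393, 0.038], 0.86), ([0.507, -0.248, 0.004], 0.29)]
oil_bottle [([0.634, -0.024, -0.0], 0.95)]
mill [([0.45, -0.028, -0.004], 0.81)]
side {'fx': 602.6232615014862, 'fy': 602.6232615014862, 'cx': 310.1203128705178, 'cy': 244.11081177144143, 'xyz': array([-0.09190304,  0.98562314,  1.22396303]), 'attitude': array([[-0.86877335,  0.34129643, -0.35881697],
       [-0.49495866, -0.62152979,  0.60722042],
       [-0.01577328,  0.70513649,  0.70889614]])}
turntable [([0.639, 0.294, 0.033], 0.46)]
box_in [([0.508, -0.251, 0.011], 0.9)]
wide_tin [([0.464, 0.296, 0.033], 0.98)]
slim_tin [([0.55, 0.27, 0.032], 0.78), ([0.186, 0.362, -0.001], 0.63), ([0.77, 0.031, -0.004], 0.24)]
jar_a [([0.835, 0.191, -0.002], 0.9), ([0.477, 0.17, 0.033], 0.81), ([0.548, 0.27, 0.034], 0.68), ([0.6, 0.194, 0.035], 0.56)]
green_jar []
funnel [([0.552, 0.393, 0.032], 0.67)]
oil_bottle [([0.515, -0.247, -0.001], 0.59)]
mill [([0.445, -0.024, -0.003], 0.76)]
1.0 0.0188
```

View pics/scene0.png

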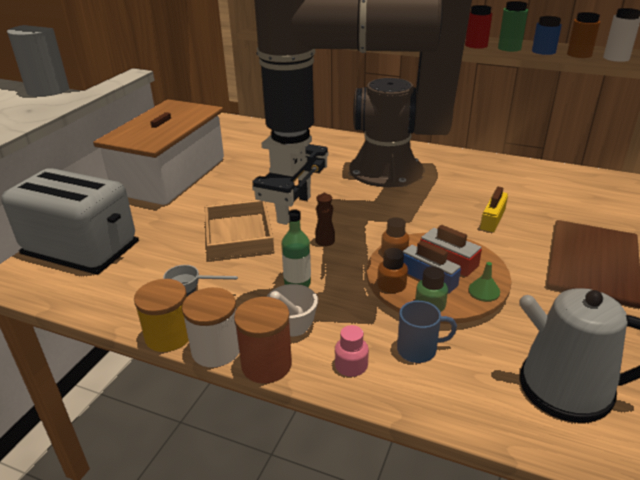

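View pics/side0.png

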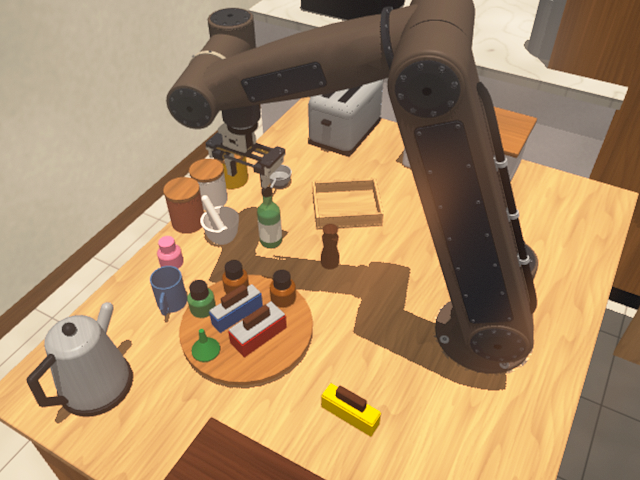

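Run:
```python
from h import *
for cam in["scene","side"]:
    d=np.load(cam+".npy"); im=cv2.imread(cam+".png")
    p,v,u=pts(cam,d); col=im[v,u].astype(int)
    hi=lambda a,b,zl,zh:(abs(p[:,0]-a)<.07)&(abs(p[:,1]-b)<.09)&(p[:,2]>zl)&(p[:,2]<zh)
    for n,(a,b) in dict(wide=(.467,.296),slim=(.552,.27)).items():
        for nm,zl,zh in [("lid",.086,.094),("handle",.114,.125)]:
            m=hi(a,b,zl,zh); q=p[m,:2].astype(np.float32)
            # restrict to this tin
            q=q[np.linalg.norm(q-[a,b],axis=1)<.075]
            print(cam,n,nm,len(q),np.round(q.mean(0),4),cv2.minAreaRect(q))
    for n,(a,b) in dict(ja=(.477,.17),jb=(.6,.197),green=(.638,.293)).items():
        m=(np.hypot(p[:,0]-a,p[:,1]-b)<.04)&(p[:,2]>.114)&(p[:,2]<.126); q=p[m,:2].astype(np.float32)
        print(cam,n,len(q),cv2.minEnclosingCircle(q),q.mean(0))
    m=(abs(p[:,0]-.508)<.13)&(abs(p[:,1]+.25)<.12)&(p[:,2]>.045)&(p[:,2]<.055)
    q=p[m,:2].astype(np.float32); print("box",len(q),cv2.minAreaRect(q))
```

```text
scene wide lid 559 [0.4781 0.2981] ((0.46854498982429504, 0.2947812080383301), (0.1305675357580185, 0.059828147292137146), 70.95368194580078)
scene wide handle 184 [0.4713 0.2952] ((0.46867722272872925, 0.2940964102745056), (0.07156750559806824, 0.02344326302409172), 71.93437957763672)
scene slim lid 543 [0.5442 0.2753] ((0.5385199785232544, 0.26906633377075195), (0.11704221367835999, 0.13245002925395966), 9.25947380065918)
scene slim handle 239 [0.5594 0.2646] ((0.575385332107544, 0.26025354862213135), (0.10249803960323334, 0.07656624168157578), 74.86376190185547)
scene ja 180 ((0.4788249731063843, 0.16714641451835632), 0.02463618665933609) [0.48093525 0.16585381]
scene jb 225 ((0.6019517779350281, 0.19677133858203888), 0.024908803403377533) [0.6049632  0.19630583]
scene green 258 ((0.6398684978485107, 0.2917831242084503), 0.02415020577609539) [0.64119    0.29235867]
box 602 ((0.5088220238685608, -0.24965456128120422), (0.20497436821460724, 0.16424457728862762), 33.401458740234375)
side wide lid 605 [0.4659 0.3013] ((0.4876770079135895, 0.2923186719417572), (0.12960116565227509, 0.1
[... 191 characters left out ...]
 lid 425 [0.5537 0.2724] ((0.5625597834587097, 0.26785674691200256), (0.11775264143943787, 0.14108052849769592), 6.916703701019287)
side slim handle 241 [0.5608 0.2639] ((0.5721303820610046, 0.2607036232948303), (0.1086747869849205, 0.08260421454906464), 76.07811737060547)
side ja 197 ((0.47516924142837524, 0.16954520344734192), 0.023537393659353256) [0.47379974 0.1702913 ]
side jb 177 ((0.5988686680793762, 0.19921550154685974), 0.023804526776075363) [0.59821916 0.1999852 ]
side green 194 ((0.6352613568305969, 0.29561370611190796), 0.023536231368780136) [0.6336859  0.29604596]
box 384 ((0.5040169954299927, -0.24375425279140472), (0.19679251313209534, 0.17185065150260925), 32.484336853027344)
```

The scene view shows the turntable around (440,275), with amber jars at (395,240) and (392,270), the blue tin at (432,265), the red tin at (450,245), the green jar at (432,290) and the funnel at (487,285). The box is at (240,230), rotated about 33°. The pink jar at (350,352) and the yellow tin at (495,208) are decoys. The side view agrees with this.

Next I'll check where the wrist camera points.

Run:
```python
from h import *
s=r.state(); print(s["clock"],s["ee_pos"],s["ee_rot"])
c=r.calibration("wrist"); print(c)
im,d=r.read_camera("wrist"); cv2.imwrite("pics/w0.png",im)
for n in["box_in"]: print(r.pinpoint("wrist",n))
```

```text
1.0 [6.74966564e-01 2.79343733e-06 2.26584508e-01] [[-5.47716000e-06 -1.00000000e+00  1.33836238e-05]
 [-9.99999999e-01  5.47787832e-06  5.36725629e-05]
 [-5.36726362e-05 -1.33833298e-05 -9.99999998e-01]]
{'fx': 372.38837206014847, 'fy': 372.38837206014847, 'cx': 318.6169775050102, 'cy': 241.85501417612124, 'xyz': array([ 0.67447732, -0.07136135,  0.3846312 ]), 'attitude': array([[-9.99999227e-01,  1.23205424e-03,  1.67290932e-04],
       [-1.23288173e-03, -9.65124841e-01, -2.61787167e-01],
       [-1.61079355e-04, -2.61787171e-01,  9.65125614e-01]])}
[]
```

View pics/w0.png

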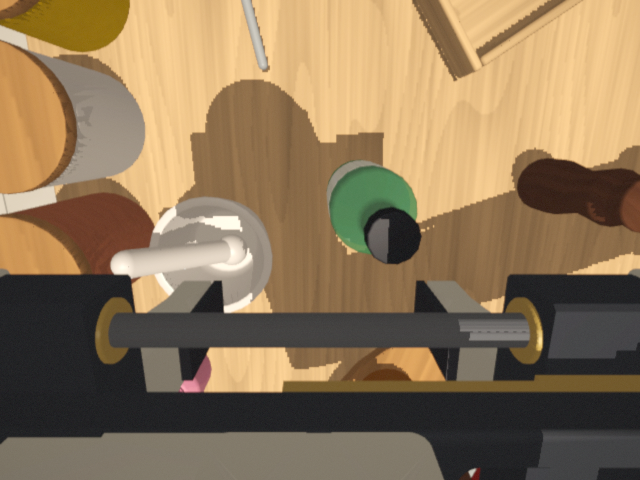

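The wrist view shows the mortar at (210,250), the oil bottle at (375,215), the mill at (585,190) and a corner of the box at (470,60). I'll go above the box for a closer look.

{"api": "servo_tool", "payload": {
  "motion": [
    [-0.02, -0.03, 0.03, 0, 0, 0],
    [-0.055, -0.07, 0.06, 0, 0, 0],
    [-0.09, -0.11, 0.08, 0, 0, 0],
    [-0.125, -0.14, 0.08, 0, 0, 0],
    [-0.145, -0.16, 0.08, 0, 0, 0]
  ]
}}

```text
clock: 1.6
ee_pos: [0.5285, -0.1614, 0.3081]
ee_rot: [[-0.0, -1.0, 0.002], [-1.0, 0.0, -0.0], [0.0, -0.002, -1.0]]
force: [0.5, -0.4, 0.2]
opening: 0.0875
grasp_force: 0.0
```

Run:
```python
from h import *
for i in range(2): r.read_camera("wrist")
c=r.calibration("wrist"); im,d=r.read_camera("wrist"); cv2.imwrite("pics/w1.png",im)
print(r.state()["ee_pos"],r.state()["clock"])
print([k["at"] for k in r.pinpoint("wrist","box_in")])
p,v,u=pts("wrist",d,cal=c)
m=(abs(p[:,0]-.508)<.14)&(abs(p[:,1]+.25)<.14)
q=p[m]; print(np.histogram(q[:,2],np.arange(-.005,.1,.005)))
w=q[(q[:,2]>.045)&(q[:,2]<.056),:2].astype(np.float32); print(len(w),cv2.minAreaRect(w))
```

```text
[ 0.52855292 -0.16153206  0.30788772] 1.75
[[0.5047, -0.2478, 0.0069]]
(array([15653, 11454, 20233,   507,   466,   496,   512,   536,   537,
         579,  3962,  1275,     0,     0,     0,     0,     0,     0,
           0,     0]), array([-0.005,  0.   ,  0.005,  0.01 ,  0.015,  0.02 ,  0.025,  0.03 ,
        0.035,  0.04 ,  0.045,  0.05 ,  0.055,  0.06 ,  0.065,  0.07 ,
        0.075,  0.08 ,  0.085,  0.09 ,  0.095]))
5237 ((0.5082368850708008, -0.24949052929878235), (0.19659769535064697, 0.1642889380455017), 33.5446891784668)
```

View pics/w1.png

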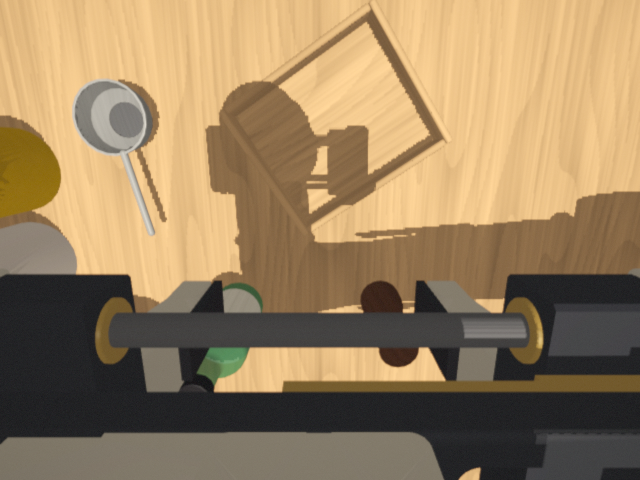

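The wrist view shows the whole box, with corners at (372,5), (447,138), (308,235) and (222,115). The fitted rectangle is 196.6 x 164.3 mm, which matches the given size. Its centre is (0.508, -0.2495) and its yaw is 33.5°. Now I'll look at the turntable from above.

{"api": "servo_tool", "payload": {
  "motion": [
    [0, 0.05, 0.0, 0, 0, 0],
    [0, 0.1, 0.0, 0, 0, 0],
    [0, 0.15, 0.0, 0, 0, 0],
    [0, 0.2, 0.0, 0, 0, 0],
    [0, 0.25, 0.0, 0, 0, 0]
  ]
}}

```text
clock: 2.3
ee_pos: [0.53, 0.093, 0.3064]
ee_rot: [[0.001, -1.0, -0.0], [-1.0, -0.001, -0.0], [0.0, 0.0, -1.0]]
force: [0.5, 0.2, 0.6]
opening: 0.0874
grasp_force: 0.0
```

{"api": "servo_tool", "payload": {
  "motion": [
    [0, 0.05, 0.0, 0, 0, 0],
    [0, 0.1, 0.01, 0, 0, 0],
    [0, 0.15, 0.02, 0, 0, 0],
    [0, 0.2, 0.02, 0, 0, 0],
    [0, 0.24, 0.02, 0, 0, 0]
  ]
}}

```text
clock: 2.8
ee_pos: [0.5295, 0.334, 0.3262]
ee_rot: [[0.002, -1.0, -0.0], [-1.0, -0.002, 0.0], [-0.0, 0.0, -1.0]]
force: [-0.2, 0.2, 0.1]
opening: 0.0878
grasp_force: 0.0
```

```bash
cat >> h.py <<'E'
def look(name):
    for i in range(3): r.read_camera("wrist")
    c=r.calibration("wrist"); im,d=r.read_camera("wrist"); cv2.imwrite(f"pics/{name}.png",im)
    return (im,)+pts("wrist",d,cal=c)
def clusters(im,p,v,u,lo,hi,x,y,minn=40):
    "connected pixel blobs in height band -> positions"
    m=(p[:,2]>lo)&(p[:,2]<hi)&(p[:,0]>x[0])&(p[:,0]<x[1])&(p[:,1]>y[0])&(p[:,1]<y[1])
    g=np.zeros((480,640),np.uint8); g[v[m],u[m]]=1
    n,l=cv2.connectedComponents(g); lab=l[v,u]
    for i in range(1,n):
        k=m&(lab==i)
        if k.sum()<minn: continue
        q=p[k,:2].astype(np.float32); (a,b),(w,h),t=cv2.minAreaRect(q)
        if w<h: w,h,t=h,w,t+90
        print("px",int(u[k].mean()),int(v[k].mean()),"n",k.sum(),"rect c",np.round((a,b),4),"size",np.round((w,h),4),"long ang",round(t,1),"bgr",im[v[k],u[k]].mean(0).astype(int),"circ",np.round(cv2.minEnclosingCircle(q)[0],4),"z",round(float(np.median(p[k,2])),4))
E
python3 - <<'E'
from h import *
a=look("w2"); print(r.state()["ee_pos"],r.state()["clock"])
print("tops"); clusters(*a,.110,.126,(.38,.75),(.1,.45))
print("lids"); clusters(*a,.086,.094,(.38,.75),(.1,.45))
E
```

```text
[0.52949227 0.33206656 0.32507484] 3.0
tops
px 377 27 n 2228 rect c [0.4773 0.1657] size [0.0431 0.043 ] long ang 34.1 bgr [73 74 79] circ [0.4772 0.1657] z 0.1197
px 239 64 n 2075 rect c [0.6008 0.1962] size [0.0429 0.0429] long ang 116.2 bgr [65 66 70] circ [0.6009 0.1963] z 0.1198
px 298 145 n 1419 rect c [0.5485 0.2678] size [0.0698 0.0179] long ang 70.1 bgr [35 47 73] circ [0.5482 0.2679] z 0.1196
px 381 174 n 1406 rect c [0.4673 0.2946] size [0.0697 0.0184] long ang 71.3 bgr [37 52 82] circ [0.4677 0.2945] z 0.1195
px 206 172 n 1684 rect c [0.6369 0.2925] size [0.0431 0.0425] long ang 42.8 bgr [33 33 34] circ [0.637  0.2925] z 0.1197
px 294 268 n 104 rect c [0.5535 0.3914] size [0.0122 0.0113] long ang 19.6 bgr [105 180  83] circ [0.5535 0.3924] z 0.1115
lids
px 365 49 n 552 rect c [0.4813 0.1727] size [0.0545 0.0387] long ang 150.2 bgr [ 33  88 147] circ [0.4777 0.1662] z 0.0882
px 255 80 n 514 rect c [0.5953 0.2006] size [0.054  0.0387] long ang 48.2 bgr [ 32  89 150] circ [0.6007 0.1963] z 0.088
px 301 142 n 3054 rect c [0.5485 0.2678] size [0.1279 0.0359] long ang 70.0 bgr [144 150 153] circ [0.5486 0.2676] z 0.0897
px 377 169 n 4818 rect c [0.4673 0.2947] size [0.1281 0.0544] long ang 71.3 bgr [145 153 157] circ [0.4671 0.295 ] z 0.0897
px 140 164 n 308 rect c [0.7187 0.2884] size [0.0765 0.0299] long ang 100.0 bgr [113  94  70] circ [0.733  0.2909] z 0.0913
px 226 165 n 437 rect c [0.6295 0.2903] size [0.0542 0.0367] long ang 103.5 bgr [ 80 131  80] circ [0.6367 0.2922] z 0.0881
px 296 257 n 49 rect c [0.5531 0.3883] size [0.017  0.0094] long ang 171.9 bgr [47 93 32] circ [0.5532 0.3905] z 0.0898
```

View pics/w2.png

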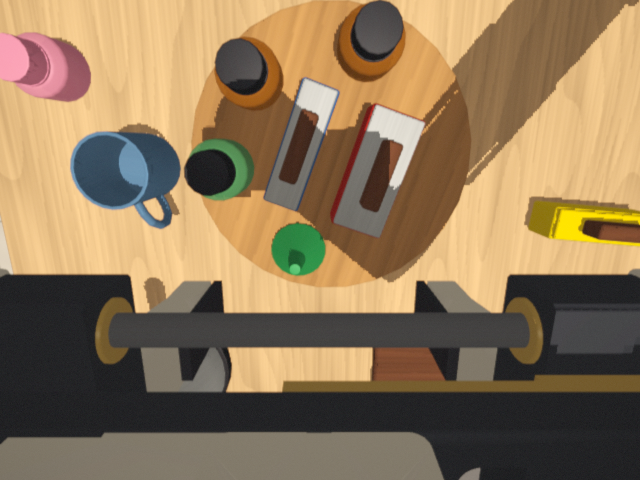

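The wrist view shows every item on the turntable: jar caps at (377,27) and (240,65), the blue tin handle at (298,145), the red one at (381,174), the green jar at (210,172) and the funnel at (297,250). The fitted sizes match the given ones. Jar_b, at (0.601, 0.196), goes first.

{"api": "servo_tool", "payload": {
  "motion": [
    [0.014, -0.027, -0.033, 0, 0, 0.146],
    [0.028, -0.054, -0.066, 0, 0, 0.292],
    [0.043, -0.08, -0.1, 0, 0, 0.438],
    [0.057, -0.107, -0.133, 0, 0, 0.585],
    [0.071, -0.134, -0.166, 0, 0, 0.585]
  ]
}}

```text
clock: 3.5
ee_pos: [0.6014, 0.1942, 0.1597]
ee_rot: [[0.556, -0.831, 0.001], [-0.831, -0.556, 0.0], [0.0, -0.001, -1.0]]
force: [0.3, 0.4, 0.8]
opening: 0.0877
grasp_force: 0.0
```

{"api": "servo_tool", "payload": {
  "motion": [
    [0, 0, -0.03, 0, 0, 0],
    [0, 0, -0.05, 0, 0, 0],
    [0, 0, -0.067, 0, 0, 0],
    [0, 0, -0.067, 0, 0, 0]
  ]
}}

```text
clock: 3.9
ee_pos: [0.5996, 0.1943, 0.0911]
ee_rot: [[0.551, -0.835, -0.004], [-0.835, -0.551, -0.002], [-0.0, 0.005, -1.0]]
force: [0.2, 0.6, -0.0]
opening: 0.0877
grasp_force: 0.0
```

{"api": "servo_tool", "payload": {
  "motion": [
    [0, 0, 0, 0, 0, 0],
    [0, 0, 0, 0, 0, 0],
    [0, 0, 0, 0, 0, 0],
    [0, 0, 0, 0, 0, 0],
    [0, 0, 0, 0, 0, 0]
  ],
  "jaw": 0,
  "newtons": 30
}}

```text
clock: 4.4
ee_pos: [0.6012, 0.1962, 0.0942]
ee_rot: [[0.552, -0.834, 0.001], [-0.834, -0.552, 0.001], [-0.0, -0.001, -1.0]]
force: [-0.1, -0.2, -0.2]
opening: 0.0531
grasp_force: 0.0
```

{"api": "servo_tool", "payload": {
  "motion": [
    [0, 0, 0, 0, 0, 0],
    [0, 0, 0, 0, 0, 0],
    [0, 0, 0.01, 0, 0, 0],
    [0, 0, 0.04, 0, 0, 0],
    [0, 0, 0.08, 0, 0, 0]
  ]
}}

```text
clock: 4.9
ee_pos: [0.5992, 0.1951, 0.1724]
ee_rot: [[0.552, -0.834, -0.005], [-0.834, -0.552, -0.003], [-0.0, 0.006, -1.0]]
force: [0.6, 0.7, -1.9]
opening: 0.0434
grasp_force: 30.0
```

{"api": "servo_tool", "payload": {
  "motion": [
    [0, -0.01, 0.045, 0, 0, 0],
    [-0.005, -0.04, 0.085, 0, 0, 0],
    [-0.012, -0.075, 0.115, 0, 0, 0],
    [-0.02, -0.12, 0.13, 0, 0, 0],
    [-0.03, -0.165, 0.13, 0, 0, 0]
  ]
}}

```text
clock: 5.4
ee_pos: [0.5712, 0.0298, 0.3068]
ee_rot: [[0.553, -0.833, 0.004], [-0.833, -0.553, 0.001], [0.001, -0.004, -1.0]]
force: [0.5, -0.5, -3.2]
opening: 0.0437
grasp_force: 30.0
```

{"api": "servo_tool", "payload": {
  "motion": [
    [-0.01, -0.046, 0, 0, 0, 0],
    [-0.02, -0.092, 0, 0, 0, 0],
    [-0.03, -0.138, 0, 0, 0, 0],
    [-0.04, -0.184, 0, 0, 0, 0],
    [-0.05, -0.23, 0, 0, 0, 0]
  ]
}}

```text
clock: 5.9
ee_pos: [0.5196, -0.2006, 0.3039]
ee_rot: [[0.552, -0.834, -0.0], [-0.834, -0.552, 0.0], [-0.0, 0.0, -1.0]]
force: [1.4, 0.0, -4.1]
opening: 0.0433
grasp_force: 30.0
```

{"api": "servo_tool", "payload": {
  "motion": [
    [-0.015, -0.045, 0, 0, 0, 0],
    [-0.028, -0.085, -0.025, 0, 0, 0],
    [-0.0377, -0.1107, -0.065, 0, 0, 0],
    [-0.0377, -0.1107, -0.11, 0, 0, 0],
    [-0.0377, -0.1107, -0.15, 0, 0, 0]
  ]
}}

```text
clock: 6.4
ee_pos: [0.4816, -0.3104, 0.1519]
ee_rot: [[0.55, -0.835, -0.001], [-0.835, -0.55, 0.001], [-0.001, 0.0, -1.0]]
force: [1.2, 0.6, -3.0]
opening: 0.0434
grasp_force: 30.0
```

{"api": "servo_tool", "payload": {
  "motion": [
    [0, 0, -0.025, 0, 0, 0],
    [0, 0, -0.045, 0, 0, 0],
    [0, 0, -0.055, 0, 0, 0],
    [0, 0, -0.055, 0, 0, 0]
  ]
}}

```text
clock: 6.8
ee_pos: [0.4823, -0.3094, 0.0974]
ee_rot: [[0.552, -0.834, -0.003], [-0.834, -0.552, 0.001], [-0.002, 0.002, -1.0]]
force: [-0.6, -0.2, -2.1]
opening: 0.0439
grasp_force: 30.0
```

{"api": "servo_tool", "payload": {
  "motion": [
    [0, 0, -0.01, 0, 0, 0],
    [0, 0, -0.02, 0, 0, 0],
    [0, 0, -0.026, 0, 0, 0],
    [0, 0, -0.03, 0, 0, 0],
    [0, 0, -0.031, 0, 0, 0]
  ]
}}

```text
clock: 7.3
ee_pos: [0.4834, -0.3098, 0.0678]
ee_rot: [[0.553, -0.834, -0.0], [-0.834, -0.553, -0.0], [0.0, 0.0, -1.0]]
force: [-1.4, 2.8, 7.1]
opening: 0.0436
grasp_force: 30.0
```

{"api": "servo_tool", "payload": {
  "motion": [
    [0, 0, 0, 0, 0, 0],
    [0, 0, 0, 0, 0, 0]
  ]
}}

```text
clock: 7.5
ee_pos: [0.4833, -0.3098, 0.0679]
ee_rot: [[0.552, -0.834, 0.0], [-0.834, -0.552, -0.0], [0.0, -0.0, -1.0]]
force: [-1.2, 0.9, 2.1]
opening: 0.0429
grasp_force: 30.0
```

{"api": "servo_tool", "payload": {
  "motion": [
    [0, 0, 0, 0, 0, 0],
    [0, 0, 0, 0, 0, 0],
    [0, 0, 0.01, 0, 0, 0],
    [0, 0, 0.04, 0, 0, 0],
    [0, 0.01, 0.085, 0, 0, 0]
  ],
  "jaw": 100
}}

```text
clock: 8.0
ee_pos: [0.4819, -0.2998, 0.152]
ee_rot: [[0.551, -0.834, -0.004], [-0.834, -0.551, 0.001], [-0.003, 0.003, -1.0]]
force: [0.5, 0.4, -0.1]
opening: 0.0776
grasp_force: 0.0
```

{"api": "servo_tool", "payload": {
  "motion": [
    [0, 0.03, 0.04, 0, 0, 0],
    [0, 0.07, 0.07, 0, 0, 0],
    [0, 0.12, 0.07, 0, 0, 0],
    [0, 0.169, 0.07, 0, 0, 0],
    [0, 0.218, 0.07, 0, 0, 0]
  ]
}}

```text
clock: 8.5
ee_pos: [0.4832, -0.08, 0.224]
ee_rot: [[0.552, -0.834, 0.002], [-0.834, -0.552, 0.0], [0.001, -0.002, -1.0]]
force: [1.9, -0.2, -0.3]
opening: 0.0875
grasp_force: 0.0
```

{"api": "servo_tool", "payload": {
  "motion": [
    [0, 0.049, 0, 0, 0, 0],
    [-0.002, 0.098, 0, 0, 0, 0],
    [-0.004, 0.147, 0, 0, 0, 0],
    [-0.006, 0.196, 0, 0, 0, 0],
    [-0.006, 0.239, -0.02, 0, 0, 0]
  ]
}}

```text
clock: 9.0
ee_pos: [0.4785, 0.1606, 0.206]
ee_rot: [[0.553, -0.833, 0.006], [-0.833, -0.553, 0.004], [0.0, -0.007, -1.0]]
force: [1.5, 0.9, 1.1]
opening: 0.0879
grasp_force: 0.0
```

{"api": "servo_tool", "payload": {
  "motion": [
    [0, 0.0085, -0.04, 0, 0, 0],
    [0, 0.0085, -0.075, 0, 0, 0],
    [0, 0.0085, -0.1, 0, 0, 0],
    [0, 0.0085, -0.109, 0, 0, 0],
    [0, 0.0085, -0.109, 0, 0, 0]
  ]
}}

```text
clock: 9.5
ee_pos: [0.4771, 0.1655, 0.0933]
ee_rot: [[0.552, -0.834, -0.001], [-0.834, -0.552, -0.001], [0.0, 0.002, -1.0]]
force: [-0.1, -0.2, 0.4]
opening: 0.0877
grasp_force: 0.0
```

{"api": "servo_tool", "payload": {
  "motion": [
    [0, 0, 0, 0, 0, 0],
    [0, 0, 0, 0, 0, 0],
    [0, 0, 0, 0, 0, 0],
    [0, 0, 0, 0, 0, 0],
    [0, 0, 0, 0, 0, 0]
  ],
  "jaw": 0
}}

```text
clock: 10.0
ee_pos: [0.4775, 0.1659, 0.094]
ee_rot: [[0.552, -0.834, 0.001], [-0.834, -0.552, 0.001], [-0.0, -0.001, -1.0]]
force: [-0.4, -1.3, 0.2]
opening: 0.053
grasp_force: 0.0
```

{"api": "servo_tool", "payload": {
  "motion": [
    [0, 0, 0, 0, 0, 0],
    [0, 0, 0, 0, 0, 0],
    [0, 0, 0, 0, 0, 0]
  ]
}}

```text
clock: 10.3
ee_pos: [0.4775, 0.1659, 0.0938]
ee_rot: [[0.552, -0.834, 0.0], [-0.834, -0.552, 0.0], [0.0, -0.0, -1.0]]
force: [-0.2, 0.3, 2.3]
opening: 0.0436
grasp_force: 30.0
```

{"api": "servo_tool", "payload": {
  "motion": [
    [0, 0, 0.01, 0, 0, 0],
    [0, 0, 0.04, 0, 0, 0],
    [0, 0, 0.08, 0, 0, 0],
    [0, -0.01, 0.125, 0, 0, 0],
    [0, -0.035, 0.165, 0, 0, 0]
  ]
}}

```text
clock: 10.8
ee_pos: [0.4771, 0.1312, 0.2609]
ee_rot: [[0.554, -0.833, 0.0], [-0.833, -0.554, 0.0], [-0.0, -0.0, -1.0]]
force: [0.7, -0.4, -1.9]
opening: 0.0431
grasp_force: 30.0
```

{"api": "servo_tool", "payload": {
  "motion": [
    [0, -0.035, 0.03, 0, 0, 0],
    [0, -0.08, 0.035, 0, 0, 0],
    [0, -0.125, 0.035, 0, 0, 0],
    [-0.006, -0.17, 0.035, 0, 0, 0],
    [-0.012, -0.215, 0.035, 0, 0, 0]
  ]
}}

```text
clock: 11.3
ee_pos: [0.4641, -0.0858, 0.2939]
ee_rot: [[0.552, -0.834, -0.0], [-0.834, -0.552, 0.0], [-0.0, -0.0, -1.0]]
force: [1.0, -0.1, -2.5]
opening: 0.0434
grasp_force: 30.0
```

{"api": "servo_tool", "payload": {
  "motion": [
    [-0.01, -0.045, 0, 0, 0, 0],
    [-0.016, -0.09, 0, 0, 0, 0],
    [-0.022, -0.13, -0.015, 0, 0, 0],
    [-0.0223, -0.16, -0.045, 0, 0, 0],
    [-0.0223, -0.1646, -0.09, 0, 0, 0]
  ]
}}

```text
clock: 11.8
ee_pos: [0.4436, -0.2519, 0.2048]
ee_rot: [[0.55, -0.835, 0.004], [-0.835, -0.55, -0.002], [0.004, -0.003, -1.0]]
force: [1.7, 1.0, -3.4]
opening: 0.0435
grasp_force: 30.0
```

{"api": "servo_tool", "payload": {
  "motion": [
    [0, 0, -0.045, 0, 0, 0],
    [0, 0, -0.08, 0, 0, 0],
    [0, 0, -0.1, 0, 0, 0],
    [0, 0, -0.105, 0, 0, 0]
  ]
}}

```text
clock: 12.2
ee_pos: [0.4408, -0.2484, 0.0962]
ee_rot: [[0.552, -0.834, -0.005], [-0.834, -0.552, 0.001], [-0.004, 0.004, -1.0]]
force: [0.6, -0.3, -2.7]
opening: 0.0436
grasp_force: 30.0
```

{"api": "servo_tool", "payload": {
  "motion": [
    [0, 0, -0.01, 0, 0, 0],
    [0, 0, -0.02, 0, 0, 0],
    [0, 0, -0.026, 0, 0, 0],
    [0, 0, -0.03, 0, 0, 0],
    [0, 0, -0.031, 0, 0, 0]
  ]
}}

```text
clock: 12.7
ee_pos: [0.4432, -0.2489, 0.0677]
ee_rot: [[0.552, -0.834, 0.0], [-0.834, -0.552, -0.0], [0.0, -0.0, -1.0]]
force: [-0.4, 1.8, 5.5]
opening: 0.0435
grasp_force: 30.0
```

{"api": "servo_tool", "payload": {
  "motion": [
    [0, 0, 0, 0, 0, 0],
    [0, 0, 0, 0, 0, 0]
  ]
}}

```text
clock: 12.9
ee_pos: [0.4432, -0.2488, 0.0679]
ee_rot: [[0.552, -0.834, 0.001], [-0.834, -0.552, -0.0], [0.0, -0.0, -1.0]]
force: [0.2, 0.2, -2.5]
opening: 0.0435
grasp_force: 30.0
```

{"api": "servo_tool", "payload": {
  "motion": [
    [0, 0, 0, 0, 0, 0],
    [0, 0, 0, 0, 0, 0],
    [0, 0, 0.01, 0, 0, 0],
    [0, 0, 0.045, 0, 0, 0],
    [0, 0, 0.09, 0, 0, 0]
  ],
  "jaw": 60
}}

```text
clock: 13.4
ee_pos: [0.4417, -0.2486, 0.1579]
ee_rot: [[0.552, -0.834, -0.004], [-0.834, -0.552, 0.001], [-0.002, 0.003, -1.0]]
force: [1.4, -0.3, 1.4]
opening: 0.0528
grasp_force: 0.0
```

{"api": "servo_tool", "payload": {
  "motion": [
    [0.002, 0.005, 0.045, 0, 0, 0],
    [0.007, 0.02, 0.09, 0, 0, 0],
    [0.012, 0.05, 0.12, 0, 0, 0],
    [0.017, 0.08, 0.14, 0, 0, 0],
    [0.017, 0.0889, 0.14, 0, 0, 0]
  ]
}}

```text
clock: 13.9
ee_pos: [0.4616, -0.1585, 0.3021]
ee_rot: [[0.554, -0.833, 0.007], [-0.833, -0.554, -0.0], [0.004, -0.006, -1.0]]
force: [-0.5, -0.3, 0.9]
opening: 0.0526
grasp_force: 0.0
```

Run:
```python
from h import *
a=look("w3"); print(r.state()["ee_pos"],r.state()["clock"])
X=(.38,.65);Y=(-.4,-.1)
print("tops"); clusters(*a,.085,.1,X,Y)
print("walls"); clusters(*a,.045,.054,X,Y,300)
c=np.array([.5082,-.2495]); t=np.deg2rad(33.5)
```

```text
[ 0.45946013 -0.16001202  0.29730976] 14.1
tops
px 388 63 n 2069 rect c [ 0.4832 -0.3095] size [0.0429 0.0427] long ang 164.5 bgr [74 75 80] circ [ 0.483  -0.3097] z 0.0938
px 384 146 n 1720 rect c [ 0.4429 -0.2488] size [0.0427 0.0424] long ang 32.2 bgr [42 41 44] circ [ 0.443  -0.2491] z 0.0938
walls
px 327 98 n 5820 rect c [ 0.5083 -0.2493] size [0.1968 0.1638] long ang 33.7 bgr [109 157 195] circ [ 0.5081 -0.2496] z 0.0493
```

Both jars sit within 0.5 mm of their planned spots, and the box fit is confirmed. I'll take another look at the tins on the way to them.

{"api": "servo_tool", "payload": {
  "motion": [
    [0.01, 0.048, 0, 0, 0, 0],
    [0.02, 0.096, 0, 0, 0, -0.1],
    [0.03, 0.144, 0, 0, 0, -0.2],
    [0.04, 0.192, 0, 0, 0, -0.3],
    [0.05, 0.24, 0, 0, 0, -0.4]
  ]
}}

```text
clock: 14.6
ee_pos: [0.5099, 0.0808, 0.2969]
ee_rot: [[0.179, -0.984, -0.001], [-0.984, -0.179, -0.001], [0.001, 0.001, -1.0]]
force: [1.7, 0.2, 0.0]
opening: 0.0527
grasp_force: 0.0
```

{"api": "servo_tool", "payload": {
  "motion": [
    [0.014, 0.048, 0, 0, 0, -0.12],
    [0.028, 0.096, 0, 0, 0, -0.24],
    [0.042, 0.144, 0, 0, 0, -0.36],
    [0.056, 0.19, 0, 0, 0, -0.48],
    [0.07, 0.23, 0, 0, 0, -0.534]
  ]
}}

```text
clock: 15.1
ee_pos: [0.5806, 0.3112, 0.2961]
ee_rot: [[-0.347, -0.938, -0.002], [-0.938, 0.347, -0.002], [0.002, 0.001, -1.0]]
force: [0.1, -0.4, -0.4]
opening: 0.0526
grasp_force: 0.0
```

{"api": "servo_tool", "payload": {
  "motion": [
    [0, 0.04, 0, 0, 0, 0],
    [0, 0.04, 0, 0, 0, 0]
  ]
}}

```text
clock: 15.3
ee_pos: [0.5803, 0.353, 0.294]
ee_rot: [[-0.341, -0.94, -0.003], [-0.94, 0.341, -0.003], [0.004, 0.002, -1.0]]
force: [0.2, -0.0, -1.2]
opening: 0.0527
grasp_force: 0.0
```

Run:
```python
from h import *
a=look("w4"); print(r.state()["ee_pos"],r.state()["ee_rot"],r.state()["clock"])
print("tops"); clusters(*a,.110,.126,(.38,.7),(.1,.45))
print("lids"); clusters(*a,.086,.094,(.38,.7),(.1,.45),1000)
```

```text
[0.58027212 0.34874088 0.2968307 ] [[-3.42838099e-01 -9.39394029e-01 -9.46956285e-04]
 [-9.39393332e-01  3.42839090e-01 -1.23542971e-03]
 [ 1.48520893e-03  4.66012045e-04 -9.99998788e-01]] 15.5
tops
px 419 117 n 1913 rect c [0.4674 0.2948] size [0.0699 0.0187] long ang 71.2 bgr [ 47  69 113] circ [0.4675 0.2948] z 0.1194
px 320 120 n 1735 rect c [0.5481 0.2677] size [0.0691 0.0175] long ang 69.7 bgr [ 53  77 123] circ [0.548  0.2678] z 0.1196
px 237 184 n 1896 rect c [0.6369 0.2924] size [0.0428 0.0427] long ang 132.1 bgr [32 31 31] circ [0.6369 0.2924] z 0.1197
px 359 251 n 117 rect c [0.5538 0.3916] size [0.0118 0.0108] long ang 172.1 bgr [49 94 32] circ [0.5544 0.3929] z 0.1117
lids
px 409 116 n 6051 rect c [0.4672 0.2946] size [0.1282 0.0544] long ang 71.3 bgr [153 161 165] circ [0.4673 0.2949] z 0.0897
px 320 118 n 3773 rect c [0.5484 0.2677] size [0.1283 0.036 ] long ang 70.0 bgr [161 168 171] circ [0.5488 0.2678] z 0.0897
```

{"api": "servo_tool", "payload": {
  "motion": [
    [-0.012, -0.032, -0.03, 0, 0, 0],
    [-0.024, -0.062, -0.06, 0, 0, 0],
    [-0.0317, -0.0823, -0.095, 0, 0, 0],
    [-0.0317, -0.0823, -0.13, 0, 0, 0],
    [-0.0317, -0.0823, -0.15, 0, 0, 0]
  ]
}}

```text
clock: 16.0
ee_pos: [0.5472, 0.2647, 0.1459]
ee_rot: [[-0.344, -0.939, -0.002], [-0.939, 0.344, -0.001], [0.001, 0.001, -1.0]]
force: [-0.2, 1.6, 0.3]
opening: 0.0529
grasp_force: 0.0
```

{"api": "servo_tool", "payload": {
  "motion": [
    [0, 0, -0.025, 0, 0, 0],
    [0, 0, -0.045, 0, 0, 0],
    [0, 0, -0.054, 0, 0, 0],
    [0, 0, -0.054, 0, 0, 0]
  ]
}}

```text
clock: 16.4
ee_pos: [0.5479, 0.2663, 0.0928]
ee_rot: [[-0.343, -0.939, -0.001], [-0.939, 0.343, -0.001], [0.002, 0.001, -1.0]]
force: [-0.2, -0.4, -0.3]
opening: 0.0519
grasp_force: 0.0
```

{"api": "servo_tool", "payload": {
  "motion": [
    [0, 0, 0, 0, 0, 0],
    [0, 0, 0, 0, 0, 0],
    [0, 0, 0, 0, 0, 0],
    [0, 0, 0, 0, 0, 0],
    [0, 0, 0, 0, 0, 0]
  ],
  "jaw": 0,
  "newtons": 40
}}

```text
clock: 16.9
ee_pos: [0.5484, 0.268, 0.094]
ee_rot: [[-0.342, -0.94, 0.0], [-0.94, 0.342, 0.0], [-0.001, -0.0, -1.0]]
force: [0.6, -0.0, -0.4]
opening: 0.0181
grasp_force: 0.8
```

{"api": "servo_tool", "payload": {
  "motion": [
    [0, 0, 0, 0, 0, 0],
    [0, 0, 0, 0, 0, 0]
  ]
}}

```text
clock: 17.1
ee_pos: [0.5484, 0.2679, 0.0939]
ee_rot: [[-0.342, -0.94, 0.0], [-0.94, 0.342, 0.0], [-0.0, -0.0, -1.0]]
force: [-1.2, -0.0, 2.9]
opening: 0.018
grasp_force: 40.0
```

{"api": "servo_tool", "payload": {
  "motion": [
    [0, 0, 0.01, 0, 0, 0],
    [0, 0, 0.04, 0, 0, 0],
    [0, 0, 0.085, 0, 0, 0],
    [0, -0.01, 0.13, 0, 0, 0],
    [0, -0.03, 0.17, 0, 0, 0.05]
  ]
}}

```text
clock: 17.6
ee_pos: [0.5481, 0.2382, 0.2659]
ee_rot: [[-0.293, -0.956, 0.0], [-0.956, 0.293, 0.0], [-0.0, -0.0, -1.0]]
force: [0.7, -1.0, -1.7]
opening: 0.0178
grasp_force: 40.0
```

{"api": "servo_tool", "payload": {
  "motion": [
    [0, -0.035, 0.03, 0, 0, 0.12],
    [-0.005, -0.08, 0.035, 0, 0, 0.24],
    [-0.01, -0.125, 0.035, 0, 0, 0.36],
    [-0.015, -0.17, 0.035, 0, 0, 0.48],
    [-0.02, -0.215, 0.035, 0, 0, 0.6]
  ]
}}

```text
clock: 18.1
ee_pos: [0.5273, 0.0211, 0.299]
ee_rot: [[0.302, -0.953, -0.0], [-0.953, -0.302, 0.0], [-0.0, 0.0, -1.0]]
force: [-0.1, 0.2, -2.7]
opening: 0.0178
grasp_force: 40.0
```

{"api": "servo_tool", "payload": {
  "motion": [
    [-0.005, -0.045, 0, 0, 0, 0.1],
    [-0.01, -0.09, 0, 0, 0, 0.2],
    [-0.0175, -0.135, 0, 0, 0, 0.2855],
    [-0.0175, -0.18, 0, 0, 0, 0.2855],
    [-0.0175, -0.225, 0, 0, 0, 0.2855]
  ]
}}

```text
clock: 18.6
ee_pos: [0.5099, -0.2039, 0.2991]
ee_rot: [[0.554, -0.833, 0.0], [-0.833, -0.554, 0.0], [-0.0, -0.0, -1.0]]
force: [1.5, 1.4, -1.7]
opening: 0.0179
grasp_force: 40.0
```

{"api": "servo_tool", "payload": {
  "motion": [
    [0, -0.03, -0.02, 0, 0, 0],
    [0, -0.0454, -0.06, 0, 0, 0],
    [0, -0.0454, -0.105, 0, 0, 0],
    [0, -0.0454, -0.14, 0, 0, 0],
    [0, -0.0454, -0.16, 0, 0, 0]
  ]
}}

```text
clock: 19.1
ee_pos: [0.5085, -0.2475, 0.1354]
ee_rot: [[0.552, -0.834, -0.005], [-0.834, -0.552, 0.001], [-0.004, 0.003, -1.0]]
force: [0.1, -0.3, -2.3]
opening: 0.0179
grasp_force: 40.0
```

{"api": "servo_tool", "payload": {
  "motion": [
    [0, 0, 0, 0, 0, 0],
    [0, 0, 0, 0, 0, 0]
  ]
}}

```text
clock: 19.3
ee_pos: [0.5111, -0.2478, 0.1393]
ee_rot: [[0.554, -0.833, -0.0], [-0.833, -0.554, -0.0], [0.0, 0.0, -1.0]]
force: [-0.3, -0.1, -1.7]
opening: 0.018
grasp_force: 40.0
```

{"api": "servo_tool", "payload": {
  "motion": [
    [0, 0, -0.015, 0, 0, 0],
    [0, 0, -0.03, 0, 0, 0],
    [0, 0, -0.04, 0, 0, 0],
    [0, 0, -0.047, 0, 0, 0],
    [0, 0, -0.054, 0, 0, 0]
  ]
}}

```text
clock: 19.8
ee_pos: [0.5115, -0.2478, 0.0852]
ee_rot: [[0.554, -0.833, 0.002], [-0.833, -0.554, -0.0], [0.001, -0.001, -1.0]]
force: [0.2, -0.1, -1.8]
opening: 0.0177
grasp_force: 40.0
```

{"api": "servo_tool", "payload": {
  "motion": [
    [0, 0, -0.007, 0, 0, 0],
    [0, 0, -0.012, 0, 0, 0],
    [0, 0, -0.015, 0, 0, 0],
    [0, 0, -0.017, 0, 0, 0],
    [0, 0, -0.017, 0, 0, 0]
  ]
}}

```text
clock: 20.3
ee_pos: [0.5109, -0.2477, 0.0679]
ee_rot: [[0.554, -0.833, 0.0], [-0.833, -0.554, -0.0], [0.0, -0.0, -1.0]]
force: [-1.6, 1.5, 0.7]
opening: 0.0177
grasp_force: 40.0
```

{"api": "servo_tool", "payload": {
  "motion": [
    [0, 0, 0, 0, 0, 0],
    [0, 0, 0, 0, 0, 0],
    [0, 0, 0.005, 0, 0, 0],
    [0, 0, 0.03, 0, 0, 0],
    [0, 0, 0.07, 0, 0, 0]
  ],
  "jaw": 40
}}

```text
clock: 20.8
ee_pos: [0.5092, -0.2473, 0.1365]
ee_rot: [[0.553, -0.833, -0.005], [-0.833, -0.553, 0.001], [-0.003, 0.003, -1.0]]
force: [1.8, -0.2, -0.5]
opening: 0.035
grasp_force: 0.0
```

{"api": "servo_tool", "payload": {
  "motion": [
    [0, 0.01, 0.045, 0, 0, 0],
    [0, 0.035, 0.085, 0, 0, -0.05],
    [0, 0.075, 0.11, 0, 0, -0.15],
    [-0.005, 0.12, 0.11, 0, 0, -0.27],
    [-0.01, 0.168, 0.11, 0, 0, -0.39]
  ],
  "jaw": 55
}}

```text
clock: 21.3
ee_pos: [0.501, -0.0786, 0.2492]
ee_rot: [[0.19, -0.982, 0.003], [-0.982, -0.19, 0.001], [-0.0, -0.003, -1.0]]
force: [0.3, 0.4, -0.3]
opening: 0.0483
grasp_force: 0.0
```

{"api": "servo_tool", "payload": {
  "motion": [
    [-0.005, 0.048, 0, 0, 0, -0.12],
    [-0.01, 0.096, 0, 0, 0, -0.24],
    [-0.017, 0.144, 0, 0, 0, -0.36],
    [-0.024, 0.192, 0, 0, 0, -0.48],
    [-0.03, 0.24, 0, 0, 0, -0.523]
  ]
}}

```text
clock: 21.8
ee_pos: [0.4701, 0.162, 0.2485]
ee_rot: [[-0.324, -0.946, 0.001], [-0.946, 0.324, 0.001], [-0.001, -0.001, -1.0]]
force: [1.2, 0.2, 0.4]
opening: 0.0484
grasp_force: 0.0
```

{"api": "servo_tool", "payload": {
  "motion": [
    [-0.0015, 0.048, 0, 0, 0, 0],
    [-0.0035, 0.096, 0, 0, 0, 0],
    [-0.0035, 0.1344, -0.025, 0, 0, 0],
    [-0.0035, 0.1344, -0.07, 0, 0, 0],
    [-0.0035, 0.1344, -0.1, 0, 0, 0]
  ]
}}

```text
clock: 22.3
ee_pos: [0.4663, 0.2954, 0.1454]
ee_rot: [[-0.319, -0.948, -0.001], [-0.948, 0.319, -0.001], [0.001, 0.001, -1.0]]
force: [0.3, 0.4, -0.7]
opening: 0.0479
grasp_force: 0.0
```

{"api": "servo_tool", "payload": {
  "motion": [
    [0, 0, 0, 0, 0, 0],
    [0, 0, 0, 0, 0, 0]
  ]
}}

```text
clock: 22.5
ee_pos: [0.4678, 0.2947, 0.1486]
ee_rot: [[-0.32, -0.947, 0.001], [-0.947, 0.32, -0.0], [0.0, -0.001, -1.0]]
force: [0.2, 0.8, 0.5]
opening: 0.0483
grasp_force: 0.0
```

Commanded pose is now (0.4673, 0.2947, 0.1476). Next I'll descend 54 mm and grip.

{"api": "servo_tool", "payload": {
  "motion": [
    [0, 0, -0.025, 0, 0, 0],
    [0, 0, -0.045, 0, 0, 0],
    [0, 0, -0.054, 0, 0, 0],
    [0, 0, -0.054, 0, 0, 0]
  ]
}}

```text
clock: 22.9
ee_pos: [0.4678, 0.2947, 0.0944]
ee_rot: [[-0.32, -0.947, 0.001], [-0.947, 0.32, 0.0], [-0.001, -0.0, -1.0]]
force: [0.1, -0.3, -0.2]
opening: 0.0483
grasp_force: 0.0
```

{"api": "servo_tool", "payload": {
  "motion": [
    [0, 0, 0, 0, 0, 0],
    [0, 0, 0, 0, 0, 0],
    [0, 0, 0, 0, 0, 0],
    [0, 0, 0, 0, 0, 0],
    [0, 0, 0, 0, 0, 0]
  ],
  "jaw": 0,
  "newtons": 45
}}

```text
clock: 23.4
ee_pos: [0.4674, 0.2948, 0.094]
ee_rot: [[-0.32, -0.947, 0.0], [-0.947, 0.32, 0.0], [-0.001, -0.0, -1.0]]
force: [-0.1, -0.3, 3.3]
opening: 0.0179
grasp_force: 45.0
```

{"api": "servo_tool", "payload": {
  "motion": [
    [0, 0, 0, 0, 0, 0],
    [0, 0, 0, 0, 0, 0]
  ]
}}

```text
clock: 23.6
ee_pos: [0.4674, 0.2947, 0.0939]
ee_rot: [[-0.32, -0.947, 0.0], [-0.947, 0.32, 0.0], [-0.0, -0.0, -1.0]]
force: [-2.3, -0.4, 5.4]
opening: 0.0176
grasp_force: 45.0
```

{"api": "servo_tool", "payload": {
  "motion": [
    [0, 0, 0.01, 0, 0, 0],
    [0, 0, 0.04, 0, 0, 0],
    [0, 0, 0.085, 0, 0, 0],
    [0, -0.01, 0.13, 0, 0, 0],
    [0, -0.03, 0.17, 0, 0, 0.05]
  ]
}}

```text
clock: 24.1
ee_pos: [0.467, 0.2647, 0.2655]
ee_rot: [[-0.271, -0.963, -0.0], [-0.963, 0.271, 0.0], [0.0, 0.0, -1.0]]
force: [1.5, 1.3, -4.1]
opening: 0.018
grasp_force: 45.0
```

{"api": "servo_tool", "payload": {
  "motion": [
    [0, -0.04, 0.025, 0, 0, 0.1],
    [-0.005, -0.08, 0.036, 0, 0, 0.2],
    [-0.01, -0.12, 0.036, 0, 0, 0.3],
    [-0.015, -0.16, 0.036, 0, 0, 0.4],
    [-0.02, -0.2, 0.036, 0, 0, 0.5]
  ]
}}

```text
clock: 24.6
ee_pos: [0.4461, 0.0629, 0.2995]
ee_rot: [[0.226, -0.974, -0.001], [-0.974, -0.226, 0.0], [-0.0, 0.001, -1.0]]
force: [1.5, -0.5, -2.5]
opening: 0.0178
grasp_force: 45.0
```

{"api": "servo_tool", "payload": {
  "motion": [
    [0, -0.045, 0, 0, 0, 0.1],
    [-0.004, -0.09, 0, 0, 0, 0.2],
    [-0.0073, -0.135, 0, 0, 0, 0.3],
    [-0.0073, -0.17, 0, 0, 0, 0.363],
    [-0.0073, -0.1947, 0, 0, 0, 0.363]
  ]
}}

```text
clock: 25.1
ee_pos: [0.4388, -0.1322, 0.2995]
ee_rot: [[0.554, -0.832, -0.001], [-0.832, -0.554, 0.0], [-0.001, 0.001, -1.0]]
force: [0.7, 0.8, -3.7]
opening: 0.0178
grasp_force: 45.0
```

Run:
```python
from h import *
a=look("w5"); print(r.state()["ee_pos"],r.state()["ee_rot"],r.state()["clock"])
X=(.38,.65);Y=(-.4,-.1)
print("tops"); clusters(*a,.085,.1,X,Y)
print("lids"); clusters(*a,.06,.068,X,Y,200)
```

```text
[ 0.43926012 -0.13059024  0.29915931] [[ 5.52054363e-01 -8.33807038e-01 -1.34286748e-03]
 [-8.33807440e-01 -5.52055253e-01  3.87223182e-04]
 [-1.06420646e-03  9.05924648e-04 -9.99999023e-01]] 25.3
tops
px 387 22 n 2061 rect c [ 0.4811 -0.3068] size [0.0438 0.0368] long ang 33.0 bgr [68 69 72] circ [ 0.4829 -0.3096] z 0.0938
px 322 64 n 1667 rect c [ 0.5098 -0.2472] size [0.0693 0.0176] long ang 123.3 bgr [42 58 91] circ [ 0.5106 -0.2467] z 0.0936
px 383 107 n 1865 rect c [ 0.4431 -0.2488] size [0.0428 0.0428] long ang 33.9 bgr [79 81 87] circ [ 0.4428 -0.2489] z 0.0938
lids
px 322 70 n 3453 rect c [ 0.5094 -0.2467] size [0.1252 0.0361] long ang 123.7 bgr [147 154 156] circ [ 0.5091 -0.2468] z 0.0638
px 374 42 n 578 rect c [ 0.4832 -0.3022] size [0.054  0.0388] long ang 1.8 bgr [ 36  92 150] circ [ 0.4826 -0.308 ] z 0.0621
px 366 115 n 458 rect c [ 0.446  -0.2426] size [0.0556 0.0394] long ang 153.1 bgr [ 33  89 148] circ [ 0.4435 -0.2475] z 0.062
```

View pics/w5.png

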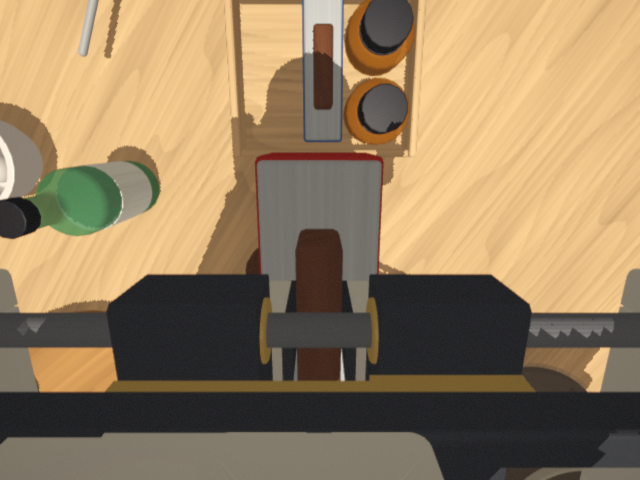

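The wrist view shows the blue tin and both jars seated as planned. The free slot is on the box's +x side, around (270,70) in the picture, and the red tin is held level. Next I'll place it.

{"api": "servo_tool", "payload": {
  "motion": [
    [0.035, -0.025, 0, 0, 0, 0],
    [0.072, -0.055, 0, 0, 0, 0],
    [0.103, -0.08, -0.02, 0, 0, 0],
    [0.115, -0.0884, -0.06, 0, 0, 0],
    [0.115, -0.0884, -0.1, 0, 0, 0]
  ]
}}

```text
clock: 25.8
ee_pos: [0.5569, -0.2186, 0.1976]
ee_rot: [[0.554, -0.833, 0.0], [-0.833, -0.554, 0.0], [-0.0, -0.0, -1.0]]
force: [-0.8, 0.7, -5.5]
opening: 0.0175
grasp_force: 45.0
```

{"api": "servo_tool", "payload": {
  "motion": [
    [0, 0, -0.035, 0, 0, 0],
    [0, 0, -0.058, 0, 0, 0],
    [0, 0, -0.06, 0, 0, 0],
    [0, 0, -0.06, 0, 0, 0]
  ]
}}

```text
clock: 26.2
ee_pos: [0.5553, -0.2178, 0.1397]
ee_rot: [[0.555, -0.832, -0.001], [-0.832, -0.555, -0.0], [-0.0, 0.001, -1.0]]
force: [0.1, -0.6, -3.8]
opening: 0.0179
grasp_force: 45.0
```

{"api": "servo_tool", "payload": {
  "motion": [
    [0, 0, -0.015, 0, 0, 0],
    [0, 0, -0.027, 0, 0, 0],
    [0, 0, -0.038, 0, 0, 0],
    [0, 0, -0.047, 0, 0, 0],
    [0, 0, -0.054, 0, 0, 0]
  ]
}}

```text
clock: 26.7
ee_pos: [0.555, -0.2185, 0.0851]
ee_rot: [[0.554, -0.833, -0.0], [-0.833, -0.554, -0.0], [-0.0, 0.0, -1.0]]
force: [-0.3, 0.3, -4.3]
opening: 0.0177
grasp_force: 45.0
```

{"api": "servo_tool", "payload": {
  "motion": [
    [0, 0, -0.007, 0, 0, 0],
    [0, 0, -0.012, 0, 0, 0],
    [0, 0, -0.015, 0, 0, 0],
    [0, 0, -0.018, 0, 0, 0],
    [0, 0, -0.018, 0, 0, 0]
  ]
}}

```text
clock: 27.2
ee_pos: [0.5551, -0.2186, 0.0682]
ee_rot: [[0.554, -0.832, 0.0], [-0.832, -0.554, -0.0], [0.0, -0.0, -1.0]]
force: [-3.1, 1.9, 0.3]
opening: 0.0175
grasp_force: 45.0
```

{"api": "servo_tool", "payload": {
  "motion": [
    [0, 0, 0, 0, 0, 0],
    [0, 0, 0, 0, 0, 0],
    [0, 0, 0.005, 0, 0, 0],
    [0, 0, 0.03, 0, 0, 0],
    [0, 0, 0.07, 0, 0, 0]
  ],
  "jaw": 40
}}

```text
clock: 27.7
ee_pos: [0.5535, -0.2184, 0.1365]
ee_rot: [[0.554, -0.833, -0.005], [-0.833, -0.554, 0.001], [-0.003, 0.004, -1.0]]
force: [1.2, -0.2, 0.5]
opening: 0.0354
grasp_force: 0.0
```

{"api": "servo_tool", "payload": {
  "motion": [
    [0, 0, 0.045, 0, 0, 0],
    [-0.02, 0.01, 0.085, 0, 0, 0],
    [-0.05, 0.03, 0.12, 0, 0, 0],
    [-0.08, 0.05, 0.15, 0, 0, 0],
    [-0.1, 0.07, 0.16, 0, 0, 0]
  ]
}}

```text
clock: 28.2
ee_pos: [0.4547, -0.1485, 0.3018]
ee_rot: [[0.554, -0.833, 0.006], [-0.833, -0.554, -0.0], [0.004, -0.005, -1.0]]
force: [1.4, 1.0, -1.0]
opening: 0.0351
grasp_force: 0.0
```

Run:
```python
from h import *
a=look("w6"); print(r.state()["ee_pos"],r.state()["clock"])
X=(.38,.65);Y=(-.4,-.1)
print("tops"); clusters(*a,.085,.1,X,Y)
print("lids"); clusters(*a,.06,.068,X,Y,200)
```

```text
[ 0.45507231 -0.14819782  0.29878484] 28.4
tops
px 392 49 n 2116 rect c [ 0.4829 -0.3096] size [0.0432 0.043 ] long ang 70.7 bgr [71 72 76] circ [ 0.4831 -0.3099] z 0.0939
px 271 92 n 1606 rect c [ 0.5537 -0.2179] size [0.0693 0.0182] long ang 123.6 bgr [40 55 86] circ [ 0.5528 -0.2185] z 0.0936
px 329 92 n 1552 rect c [ 0.5096 -0.2479] size [0.0701 0.0173] long ang 123.9 bgr [35 46 72] circ [ 0.51   -0.2477] z 0.0936
px 388 133 n 1758 rect c [ 0.4432 -0.2493] size [0.0428 0.0427] long ang 34.2 bgr [55 55 59] circ [ 0.4429 -0.2492] z 0.0938
lids
px 275 93 n 5647 rect c [ 0.554  -0.2183] size [0.1271 0.0543] long ang 123.7 bgr [150 157 161] circ [ 0.5537 -0.2184] z 0.0638
px 328 93 n 3356 rect c [ 0.5098 -0.2479] size [0.1271 0.0359] long ang 124.0 bgr [138 144 147] circ [ 0.5097 -0.248 ] z 0.0637
px 377 68 n 520 rect c [ 0.4826 -0.3015] size [0.0546 0.0385] long ang 178.8 bgr [ 37  93 152] circ [ 0.4828 -0.3082] z 0.0621
px 370 135 n 431 rect c [ 0.449  -0.2444] size [0.0545 0.04  ] long ang 131.8 bgr [ 33  91 152] circ [ 0.4436 -0.249 ] z 0.0619
```

View pics/w6.png

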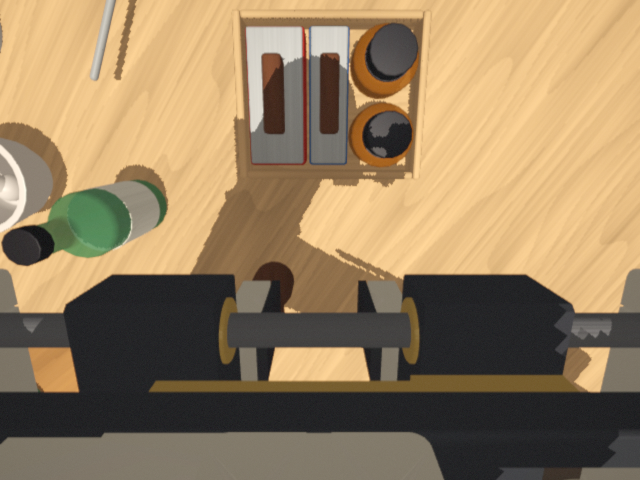

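The wrist view shows all four items flat in the box: the red tin at (275,93), the blue tin at (328,93) and the jars at (388,50) and (388,133). Their tops are at 0.094 m, as they should be when seated on the floor, and the gripper is clear.

```bash
python3 -c "
from bench import r
print(r.sign_off())"
```

```text
the job is handed in; nothing more can be done
None
```

I packed both tins and both amber jars upright and flat on the box floor and handed the job in at about 28 s; the judge's result wasn't shown.

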